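Slide the sample cuvette into the photometer's beam and hold it at the click

ROBOT

A 6-joint arm with a two-finger parallel gripper is mounted at the origin on a cart in front of the work surface, level with it; the furniture and walls round the work are solid. World frame = base frame: x ahead of the robot, y to its left, z up, the work surface at z = 0. Lengths are in m, angles in degrees, forces in N, time in s.
With the tool pointing down it reaches from about 0.25 to 0.725 m from the base axis. Payload 9.7 kg.
Tool frame: the origin (TCP) lies on the centre line of the jaws, within the pads' length; the fingertips stand 19 mm ahead of it and the grasp point (between the pads) is the TCP (bot.tcp_to_tips is the z of the fingertips in the tool frame, in m); z points along the fingers, y is the line along which they close (so a half turn about z gives the same grasp; the last joint's range is limited). The gripper opens to 85 mm and grips with 20 to 120 N. Pads are 22 mm wide; open, the fingers measure 114 mm over their backs; the gripper's body (76 mm by 85 mm) begins 54 mm behind the grasp point. The pads swing forward as they close: fully open they stand 13 mm farther back than shut.
Start: joints at [-65.031, 4.979, 10.078, 95.1, 0, 90], TCP at [0.232, -0.499, 0.213] pointing down, gripper open.
Joint ranges: [-179.16, 179.16], [-48.56, 103.87], [-65.8, 70.77], [-126.05, 130.52], [-82.76, 87.17], [-180, 180]. Speed limits (degrees/s): [127.2, 127.2, 147.25, 180, 180, 180].

INTERFACE

Orientations are given as [roll, pitch, yaw] about the fixed x, y, z axes, in that order (R = Rz(yaw) Ry(pitch) Rx(roll)).
In Python, from workcell import bot gives the robot as it stands. The module is installed in compiled form; this text tells all that it offers.
- The arm moves only by the tool play_rows, never from a script. Its argument "increments" is a list of rows, each an object with "slide": the shift along the tool's x, y, z in mm, a list of three; "angular": the turn, a rotation vector about the tool's x, y, z in degrees, a list of three; "claw": the opening, from -1 (shut) to 1 (fully open). In form: [{"slide": [x, y, z], "angular": [rx, ry, rz], "claw": claw}, ...]. A call has 1 to 8 rows; each row shifts and turns the commanded pose from where the row before left it, along the tool's axes as they then stand; what a row does not reach is not made up. A row lasts 1/10 s, in which the tool goes at most 50 mm and 8.59 degrees, less where a joint would pass 70% of its speed; a pose out of reach is approached as far as the arm can. A call is refused whole if a number of a shift passes 50 or a number of a turn 8.59, either way. A call with a gripper value outside its range is refused whole. The fingers move at their own pace and stop on an object; "squeeze" is the grip in N (left out, the last holds). Time passes only in rows, so rows that do not move let the fingers close. It gives the time, the measured TCP pose, the force, the opening and the grip force at its end, in the units of the state.
- bot.get_obs(): the state, without advancing time (a new reading comes with each control period).
- bot.camera(name): name is "scene" or "top" or "wrist"; returns the picture (420x560x3 uint8, red, green, blue); there is no depth.
- bot.camera_info(name): a dict with "fovy" (degrees; the focal length in pixels is half the picture's height over the tangent of half this angle, whatever the lens; pixels are square), "cx", "cy" (the principal point, pixels), "R" (3x3) and "t" (3): a world point X has camera coordinates R X + t. Camera axes: x right, y down, z forward; pixel columns grow to the right and rows downward; lengths in m; the calibration is good to about 2 mm. The wrist camera is an equidistant fisheye: a pixel r from the principal point sees the ray r / f radians off the axis. A picture is of the moment at which its call begins: read the wrist's pose just before it. camera_info takes no time and is no camera call; for the wrist camera it gives the pose at the moment of the call.
- bot.job_done(): hands the job in; it is judged then, once.
The state is a dict: "time": time; "q": joint angles; "qd": joint speeds; "joint_efforts": joint torques, N m; "ee_pos": TCP position; "tcp_rot": TCP orientation; "wrist_force": force on the tool from outside, world axes, zero at the start; "torque": the same for the moment, N m; "opening": finger opening in m; "grasp_force": force on a finger pad.
Only numpy, scipy, OpenCV 4.12 (cv2) and the standard library are available. Lean on these libraries where they do the work, as an engineer would, in place of code of your own. Each camera call takes 0.05 s, during which the arm holds its last target. There are 200 camera calls.

TASK

Take a reading of the stoppered cuvette on the bench photometer: press the black plunger at the loading end fully down to drop the carriage latch and let it come up again, then take the carriage by its upright post and slide it smoothly along the rail until the stoppered cuvette stands in the beam between the two black blocks, where the carriage clicks into its ball notch. The carriage is sprung back towards the loading end, so do not let it fly back: finish still holding it, with the carriage steady at that notch. Leave all cuvettes in their wells and do not disturb the things on the bench round the photometer.

Things in the scene. Friction and masses are not known exactly. Their poses are not given: they have to be found in the camera images.
- photometer: Low bench photometer; its place and yaw vary. Origin on the bench under the middle of its rail; y along the rail from the loading end to the reading end (robot's left), x from the rail to the white console behind (away from the robot), z up. Foot plate x -62 to +150, y -125 to +125 mm. Console from x 35 mm on, 74 mm high, rising to 105 mm at the back.
- beam (a point): Centre of the light path, at x 0, y +45 mm of the photometer, 56.5 mm above the bench (the middle of a seated cuvette), axes as the photometer. It lies between the black lamp block in front of the rail and the black detector block behind it, both 36 mm long along y, at most 83 mm high, 40 mm apart, open above.
- plunger_top (a point): Top of the black plunger cap (24 mm diameter), in front of the rail at the loading end (x -47, y -95 mm of the photometer), 72 mm above the bench when up; it moves with the plunger. The guide below it is 51 mm high.
- plunger (a joint): Stroke of the plunger, m: 0 = up, 0.010 = pressed straight down against its stop. Spring 2 N at the top, 7 N at the bottom, plus about 1 N to push the latch down. The latch clears the carriage only in the last 1.5 mm; it then stays down by itself when the plunger springs up.
- carriage: The dark steel carriage on the rail. Its origin coincides with the photometer's at the loading end, where it starts locked by the latch; it travels along the photometer's +y, at most 92 mm. Return spring 4.8 N at 0 to 5.5 N at the far end, stronger than the notches. Ball notches at 35, 60 and 85 mm of travel bring the well nearest the reading end, the middle well and the well nearest the post into the beam.
- ball (a point): The spring ball (12 mm) in its barrel on the front of the rail, y +10 mm of the photometer, 45 mm above the bench; it presses on the notched steel bar of the carriage. Pushing the carriage on steadily takes about 5.5 N; that sags to about 3 N in the 4 mm before the middle of a notch and jumps to about 8.5 N just past it.
- post_grip (a point): Middle of the grip of the carriage's upright aluminium post, on its axis, 100 mm above the bench: a knurled cylinder 17 mm across from 80 to 117 mm above the bench, on a 10 mm stem. It starts at x 0, y -95 mm of the photometer and moves with the carriage. The nearest cuvette wall is 49 mm away along +y; the plunger axis 47 mm in front.
- sample_mid (a point): The stoppered cuvette: clear, 12.5 x 12.5 x 45 mm, with a round white stopper (16 mm across, its top 54.5 mm above the cuvette's foot), loose in one of the carriage's three wells (14 mm square, 18 mm deep, 25 mm apart along y; which one varies). This point is the middle of the cuvette without stopper, 22.5 mm above its foot.
- blank_a_mid (a point): An open cuvette without stopper, 12.5 x 12.5 x 45 mm, in another well; its middle.
- blank_b_mid (a point): The other open cuvette, the same; its middle.
- cuvettes_spare: Bystander: black cuvette segment 28 x 104 x 26 mm, left of the photometer in front of the big analyser (solid, 0.27 m high, its tubes and rods up to 0.42 m; right side at y -0.10, front at x 0.54: lift the hand over or round it); origin under its centre.
- bottle_near: Bystander: small white reagent bottle, 34 mm diameter, 62 mm high, left of the photometer; origin under its centre.
- timer: Bystander: white bench timer 64 x 66 x 19 mm, right of the photometer; origin under its centre.

How it is judged:
By the outcome, as a careful person would: the job done as asked, in the order asked, and still so for the second after the job is handed in, while the arm keeps its last pose, push and grip.
It also fails if it takes over 58 s, if anything falls off the work surface, if the arm or the gripper's body presses on something with over 40 N, if the wrist force passes 120 N, or if a joint passes its speed limit or range.

## Working session

There is one attempt and no reset: what is moved stays moved. The work goes in short steps, Python scripts to look and compute and a tool call to move; the robot and the scene stay as the last step left them, time stands still between calls to the robot, and variables do not carry over. Pictures are saved under pics/ and viewed, at most 10 in all, crops included, and the job is handed in when it is done.

Besides the shell and the picture viewer there is one more tool, called after "Emit:" in YAML: its name, and indented under it one key for each argument. play_rows: Moves the arm, as the interface text tells. Its arguments: {"type":"object","properties":{"increments":{"type":"array"},"squeeze":{"type":"number"}},"required":["increments"]}

```bash
mkdir -p pics
python3 - <<'E'
from workcell import bot
import cv2,numpy as np
for n in("scene","top"):
    im=bot.camera(n); cv2.imwrite(f"pics/{n}0.png",im[:,:,::-1]); i=bot.camera_info(n); print(n,i)
a=cv2.imread("pics/scene0.png");b=cv2.imread("pics/top0.png")
o=bot.get_obs();print(o)
E
```

```text
scene {'fovy': 44.065863240401754, 'cx': 278.8449350584467, 'cy': 213.45627991776277, 'R': array([[ 0.75331817, -0.65765379,  0.00179587],
       [-0.3054306 , -0.35227524, -0.88465491],
       [ 0.58242929,  0.66587811, -0.46624293]]), 't': array([-0.55686357,  0.15641322,  1.22991576])}
top {'fovy': 55.15127445457954, 'cx': 277.584787213648, 'cy': 210.03189607012393, 'R': array([[ 1.74852295e-04, -9.99999283e-01, -1.18478074e-03],
       [-9.81316835e-01,  5.63648350e-05, -1.92398718e-01],
       [ 1.92398647e-01,  1.19628664e-03, -9.81316121e-01]]), 't': array([-0.27783801,  0.53350802,  0.87360627])}
{'time': 0.1, 'q': array([-6.50320236e+01,  5.00842356e+00,  1.00385857e+01,  9.50995275e+01,
       -1.24740799e-03,  9.00018501e+01]), 'qd': array([ 0.08262455, -0.08144253,  0.18349718,  0.10105346, -0.01523914,
       -0.03322038]), 'joint_efforts': array([ 6.73543054e-04, -5.21561658e+01,  4.65653372e+01,  1.59972638e-02,
        2.34424584e-05,  2.11441616e-06]), 'ee_pos': array([ 0.23205863, -0.49839402,  0.21254577]), 'tcp_rot': array([-1.79930635e+02,  1.24964691e-03,  2.49661278e+01]), 'wrist_force': array([-0.00056366,  0.16265283,  0.53081096]), 'torque': array([-0.01303998,  0.01230713,  0.01055805]), 'grasp_force': 0.0, 'opening': 0.0852967302787752}
```

View pics/top0.png

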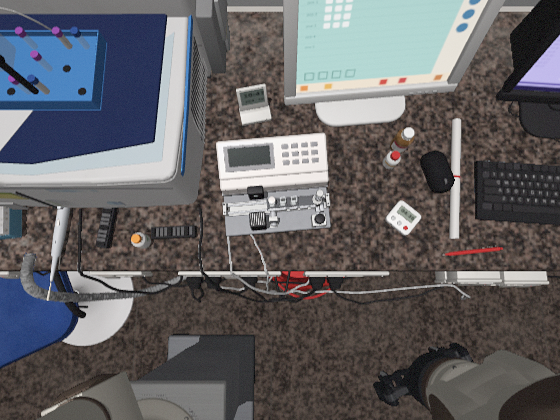

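View pics/scene0.png

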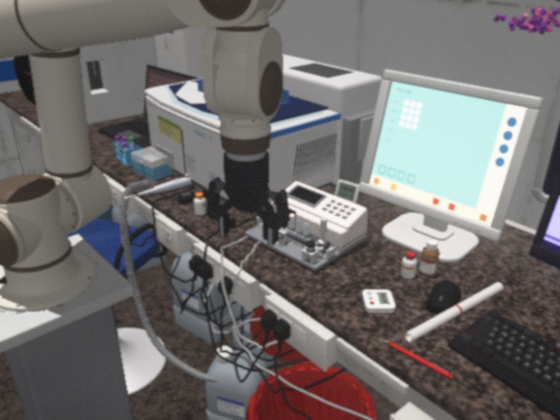

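The top view shows the photometer at about (275,185), with its plunger near (320,218) and the post near (320,197). The timer is at (404,217). The scene view shows the same layout, partly hidden by the hand. Next I'll enlarge the top view.

```bash
cat > h.py <<'E'
import numpy as np,cv2
from workcell import bot
from scipy.spatial.transform import Rotation as Ro
def ray(i,u,v,fish=False,H=420):
    f=H/2/np.tan(np.radians(i["fovy"])/2)
    x,y=(u-i["cx"])/f,(v-i["cy"])/f
    if fish:
        r=np.hypot(x,y); s=np.sin(r)/max(r,1e-9); d=np.array([x*s,y*s,np.cos(r)])
    else: d=np.array([x,y,1.])
    R=np.array(i["R"]); return -R.T@i["t"],R.T@d
def onz(i,u,v,z,fish=False):
    c,d=ray(i,u,v,fish); return c+d*(z-c[2])/d[2]
def proj(i,X,fish=False,H=420):
    f=H/2/np.tan(np.radians(i["fovy"])/2); p=np.array(i["R"])@X+i["t"]
    if fish:
        r=np.hypot(p[0],p[1]); k=np.arctan2(r,p[2])/max(r,1e-9)
    else: k=1/p[2]
    return np.array([i["cx"]+f*k*p[0],i["cy"]+f*k*p[1]])
E
python3 - <<'E'
from h import *
b=cv2.imread("pics/top0.png")[130:240,205:340]
cv2.imwrite("pics/top0c.png",cv2.resize(b,None,fx=5.4,fy=5.4,interpolation=cv2.INTER_CUBIC))
E
```

```text
(no output)
```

View pics/top0c.png

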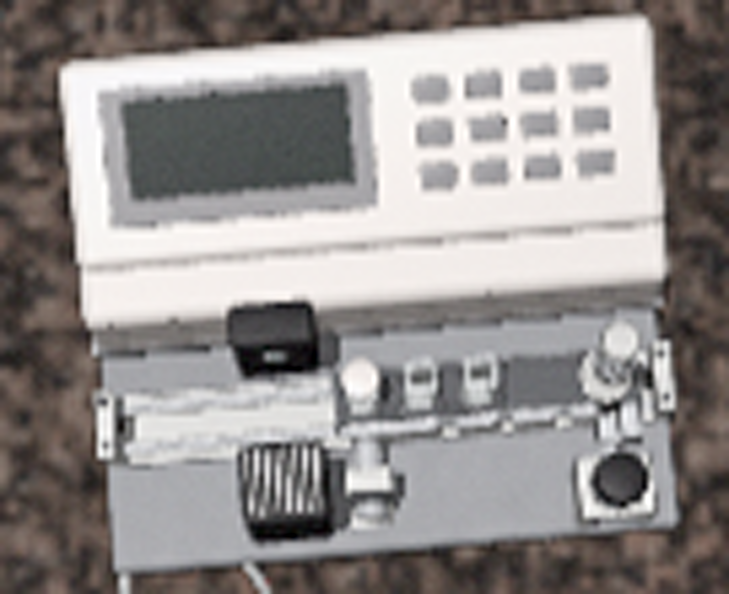

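The crop shows the white stopper at (362,378), in the well nearest the reading end, so the travel is 35 mm. The post top is at (621,338), the plunger cap at (620,477), and the front plate corners at (118,572) and (678,525).

Run:
```python
from h import *
i=bot.camera_info("top")
def g(u,v,z): return onz(i,205+(u+.5)/5.4-.5,130+(v+.5)/5.4-.5,z)[:2]
P=g(620,477,.072);T=g(621,338,.117);S=g(362,378,.0885);L=g(118,572,.01);Rr=g(678,525,.01)
print("plunger",P,"post",T,"stop",S,"L",L,"R",Rr,np.linalg.norm(L-Rr))
d=L-Rr; yaw=np.degrees(np.arctan2(-d[0],d[1])); print("yaw front",yaw)
d=S-T; print("yaw post-stop",np.degrees(np.arctan2(-d[0],d[1])),np.linalg.norm(d),"exp 105")
d=T-P; print("yaw pl-post",np.degrees(np.arctan2(d[1],d[0])),np.linalg.norm(d),"exp 47")
```

```text
plunger [ 0.51150444 -0.37153709] post [ 0.55987545 -0.36835623] stop [ 0.54990362 -0.26463294] L [ 0.47995202 -0.15618834] R [ 0.50086483 -0.4032106 ] 0.24790591605370313
yaw front 4.839099887578842
yaw post-stop 5.4914678718210626 0.1042015214282549 exp 105
yaw pl-post 3.7623293784113923 0.04847548388722436 exp 47
```

Emit:
play_rows:
  increments:
    - {"slide": [0,0,0],"angular": [0,0,6.65],"claw": -1}
    - {"slide": [0,0,0],"angular": [0,0,6.65],"claw": -1}
    - {"slide": [0,0,0],"angular": [0,0,6.65],"claw": -1}
    - {"slide": [20,-7,0],"angular": [0,0,0],"claw": -1}
    - {"slide": [30,-10,0],"angular": [0,0,0],"claw": -1}
    - {"slide": [30,-10,0],"angular": [0,0,0],"claw": -1}
    - {"slide": [30,-10,0],"angular": [0,0,0],"claw": -1}
    - {"slide": [30,-10,0],"angular": [0,0,0],"claw": -1}

```text
time: 0.9
ee_pos: [0.3685, -0.4388, 0.2128]
tcp_rot: [-180.0, 0.0, 5.0]
wrist_force: [0.2, -1.1, 0.1]
opening: -0.0
grasp_force: 0.0
```

Emit:
play_rows:
  increments:
    - {"slide": [30,-11,3],"angular": [0,0,0],"claw": -1}
    - {"slide": [30,-11,5],"angular": [0,0,0],"claw": -1}
    - {"slide": [30,-11,6],"angular": [0,0,0],"claw": -1}
    - {"slide": [30,-11,6],"angular": [0,0,0],"claw": -1}
    - {"slide": [20,-10,6],"angular": [0,0,0],"claw": -1}
    - {"slide": [10,-6,6],"angular": [0,0,0],"claw": -1}
    - {"slide": [0,0,0],"angular": [0,0,0],"claw": -1}
    - {"slide": [0,0,0],"angular": [0,0,0],"claw": -1}

```text
time: 1.7
ee_pos: [0.511, -0.3669, 0.1811]
tcp_rot: [-180.0, 0.0, 5.0]
wrist_force: [0.7, 0.6, -0.2]
opening: 0.0003
grasp_force: 0.0
```

Run:
```python
from h import *
i=bot.camera_info("wrist"); im=bot.camera("wrist"); cv2.imwrite("pics/w1.png",im[:,:,::-1])
o=bot.get_obs(); print(o["time"],o["ee_pos"],o["tcp_rot"],o["opening"],o["wrist_force"],bot.tcp_to_tips)
c=-np.array(i["R"]).T@i["t"];print(i["fovy"],c)
for p in([.5115,-.3715,.072],[.5595,-.368,.117],[.55,-.2645,.0885],[.512,-.3715,.062]): print(proj(i,np.array(p),True))
```

```text
1.75 [ 0.51089398 -0.36722048  0.18154705] [1.79983347e+02 5.71145275e-03 4.97696670e+00] -0.00024864456394949714 [-0.65384473  0.57935459 -0.45837142] 0.019
65.70646984690485 [ 0.58556794 -0.36037167  0.34112556]
[286.09736806 198.31083305]
[288.44005952 148.67648906]
[159.60736555 147.79532815]
[285.97072744 194.75733975]
```

View pics/w1.png

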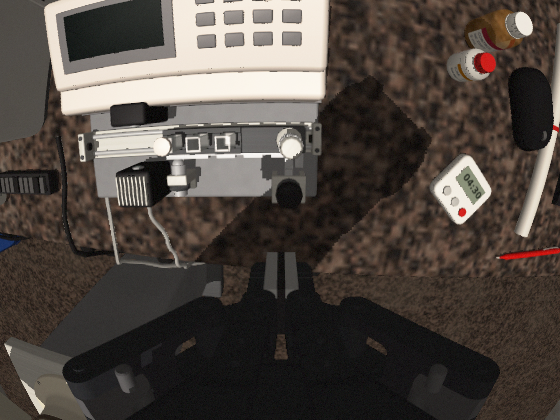

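The wrist view shows the cap at about (289,191), the post top at about (290,142), the stopper at (162,147) and the closed fingertips at (280,255). I'll refine these on a crop.

Run:
```python
from h import *
i=bot.camera_info("wrist")
print(proj(i,np.array([.511,-.367,.1625]),True))
b=cv2.imread("pics/w1.png")[115:215,230:345].copy()
cv2.imwrite("pics/w1c.png",cv2.convertScaleAbs(cv2.resize(b,None,fx=6,fy=6,interpolation=cv2.INTER_CUBIC),alpha=1.8,beta=10))
```

```text
[280.31646037 238.75512575]
```

View pics/w1c.png

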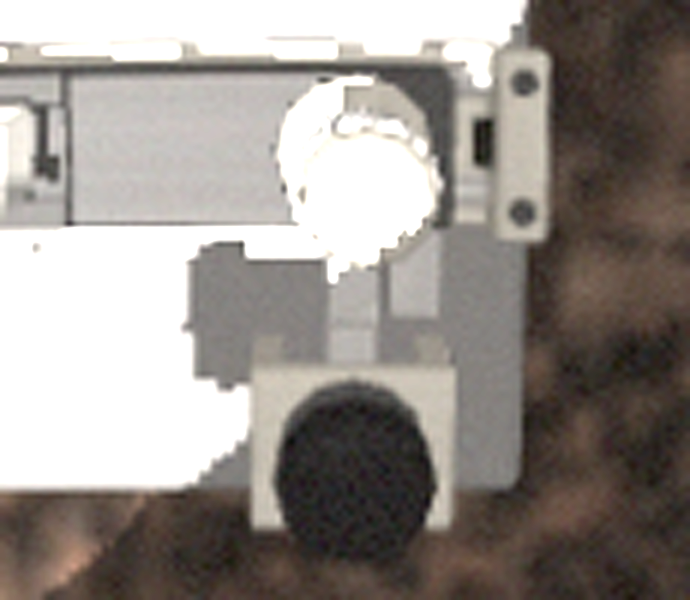

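The cap centre is at crop (355,482), or image (289.1,195.3). The post top is at crop (368,200), or image (291.3,148.3).

Run:
```python
from h import *
i=bot.camera_info("wrist")
for n,u,v,z in(("cap",289.1,195.3,.072),("post",291.3,148.3,.117),("stop",162,147,.0885)): print(n,onz(i,u,v,z,True))
```

```text
cap [ 0.51421013 -0.37421327  0.072     ]
post [ 0.55979587 -0.37034983  0.117     ]
stop [ 0.55068021 -0.26685535  0.0885    ]
```

Emit:
play_rows:
  increments:
    - {"slide": [1.5,6,15],"angular": [0,0,0],"claw": -1}
    - {"slide": [0,0,20],"angular": [0,0,0],"claw": -1}
    - {"slide": [0,0,20],"angular": [0,0,0],"claw": -1}
    - {"slide": [0,0,15],"angular": [0,0,0],"claw": -1}
    - {"slide": [0,0,9],"angular": [0,0,0],"claw": -1}
    - {"slide": [0,0,4],"angular": [0,0,0],"claw": -1}
    - {"slide": [0,0,0],"angular": [0,0,0],"claw": -1}
    - {"slide": [0,0,0],"angular": [0,0,0],"claw": -1}

```text
time: 2.55
ee_pos: [0.514, -0.3727, 0.099]
tcp_rot: [180.0, -0.1, 5.0]
wrist_force: [-0.6, -0.5, -0.0]
opening: -0.0003
grasp_force: 0.0
```

Emit:
play_rows:
  increments:
    - {"slide": [0,0,3],"angular": [0,0,0],"claw": -1}
    - {"slide": [0,0,3],"angular": [0,0,0],"claw": -1}
    - {"slide": [0,0,3],"angular": [0,0,0],"claw": -1}
    - {"slide": [0,0,2],"angular": [0,0,0],"claw": -1}
    - {"slide": [0,0,2],"angular": [0,0,0],"claw": -1}
    - {"slide": [0,0,0],"angular": [0,0,0],"claw": -1}
    - {"slide": [0,0,0],"angular": [0,0,0],"claw": -1}

```text
time: 3.25
ee_pos: [0.5137, -0.3725, 0.0852]
tcp_rot: [-180.0, 0.0, 5.0]
wrist_force: [0.2, -0.7, 0.2]
opening: -0.0001
grasp_force: 0.0
```

Emit:
play_rows:
  increments:
    - {"slide": [0,0,1.5],"angular": [0,0,0],"claw": -1}
    - {"slide": [0,0,1.5],"angular": [0,0,0],"claw": -1}
    - {"slide": [0,0,0],"angular": [0,0,0],"claw": -1}

```text
time: 3.55
ee_pos: [0.5136, -0.3724, 0.0819]
tcp_rot: [-180.0, 0.0, 5.0]
wrist_force: [0.9, -0.0, 0.2]
opening: 0.0004
grasp_force: 0.0
```

Run:
```python
from h import *
i=bot.camera_info("wrist"); im=bot.camera("wrist")
o=bot.get_obs(); print(o["ee_pos"],o["wrist_force"],o["joint_efforts"])
print(proj(i,o["ee_pos"]-[0,0,.019],True))
b=im[150:300,180:380,::-1].copy(); cv2.imwrite("pics/w2.png",cv2.convertScaleAbs(cv2.resize(b,None,fx=4,fy=4,interpolation=cv2.INTER_CUBIC),alpha=1.8,beta=10))
```

```text
[ 0.51362058 -0.37243182  0.08201271] [-0.21342884  0.21205203  0.30102486] [ 2.59137167e-03 -6.43926930e+01  4.68742526e+01 -3.05402011e-02
  2.05195374e-04  3.03202728e-05]
[280.70265752 239.02450606]
```

View pics/w2.png

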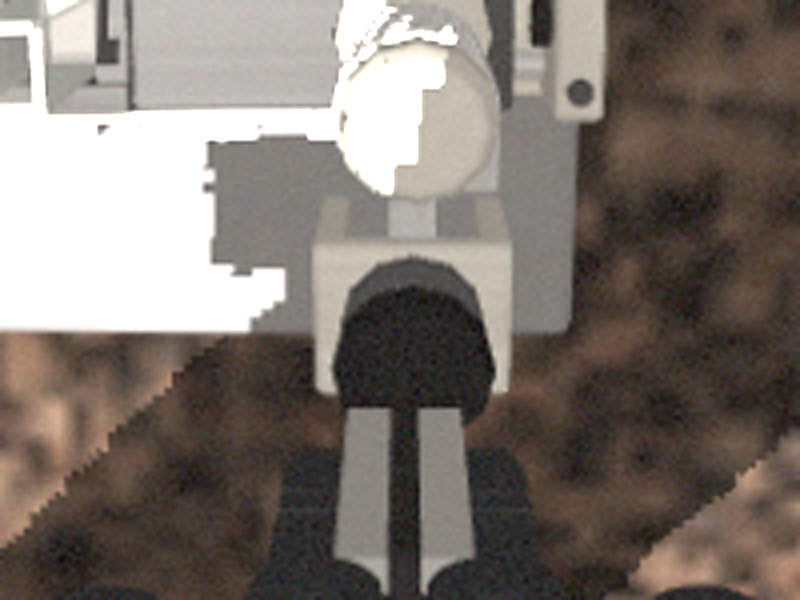

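The cap top ellipse is at crop (413,352) and looks fully up. The finger strips end at crop (405,408), which puts the tips above the cap. I'll work out their height from the ray.

Run:
```python
from h import *
i=bot.camera_info("wrist")
print("cap",onz(i,180+413/4,150+352/4,.072,True), [onz(i,180+413/4,150+352/4,z,True)[:2] for z in (.062,.066)])
c,d=ray(i,180+405/4,150+408/4,True)
for x in(.5026,.5136,.5246): print(x,c+d*(x-c[0])/d[0])
print("cam",c, "axis",np.array(i["R"])[2])
for z in(.062,.072): print([proj(i,np.array([.5136+s,-.3724,z]),True)-[180,150] for s in(-.012,0,.012)])
```

```text
cap [ 0.51808807 -0.37350772  0.072     ] [array([ 0.5139711, -0.3739535]), array([ 0.51561789, -0.37377519])]
0.5026 [ 0.5026     -0.3737649   0.05757567]
0.5136 [ 0.5136     -0.37275649  0.08131041]
0.5246 [ 0.5246     -0.37174807  0.10504515]
cam [ 0.58810906 -0.36592595  0.24207891] axis [-0.29429455 -0.02548803 -0.95537484]
[array([ 98.89622141, 106.32976063]), array([100.6100651 ,  88.36054393]), array([102.39993086,  69.52716552])]
[array([ 98.80719482, 113.72200565]), array([100.60349125,  95.07419136]), array([102.48662379,  75.43626043])]
```

Emit:
play_rows:
  increments:
    - {"slide": [0,0,1],"angular": [0,0,0],"claw": -1}
    - {"slide": [0,0,1],"angular": [0,0,0],"claw": -1}
    - {"slide": [0,0,0],"angular": [0,0,0],"claw": -1}
    - {"slide": [0,0,0],"angular": [0,0,0],"claw": -1}

```text
time: 4.0
ee_pos: [0.5137, -0.3725, 0.0801]
tcp_rot: [-180.0, 0.0, 5.0]
wrist_force: [-0.8, 0.3, -0.2]
opening: 0.0001
grasp_force: 0.0
```

Emit:
play_rows:
  increments:
    - {"slide": [0,0,1],"angular": [0,0,0],"claw": -1}
    - {"slide": [0,0,1],"angular": [0,0,0],"claw": -1}
    - {"slide": [0,0,1],"angular": [0,0,0],"claw": -1}
    - {"slide": [0,0,0],"angular": [0,0,0],"claw": -1}
    - {"slide": [0,0,0],"angular": [0,0,0],"claw": -1}

```text
time: 4.5
ee_pos: [0.5137, -0.3725, 0.0771]
tcp_rot: [-180.0, 0.0, 5.0]
wrist_force: [0.7, 0.1, -0.2]
opening: 0.0002
grasp_force: 0.0
```

Run:
```python
from h import *
i=bot.camera_info("wrist"); im=bot.camera("wrist")
o=bot.get_obs(); print(o["ee_pos"],o["wrist_force"])
b=im[170:290,200:360,::-1].copy(); cv2.imwrite("pics/w3.png",cv2.convertScaleAbs(cv2.resize(b,None,fx=5,fy=5,interpolation=cv2.INTER_CUBIC),alpha=4,beta=10))
```

```text
[ 0.51372328 -0.37247831  0.07717691] [ 0.65185936 -0.43443407  0.30693737]
```

View pics/w3.png

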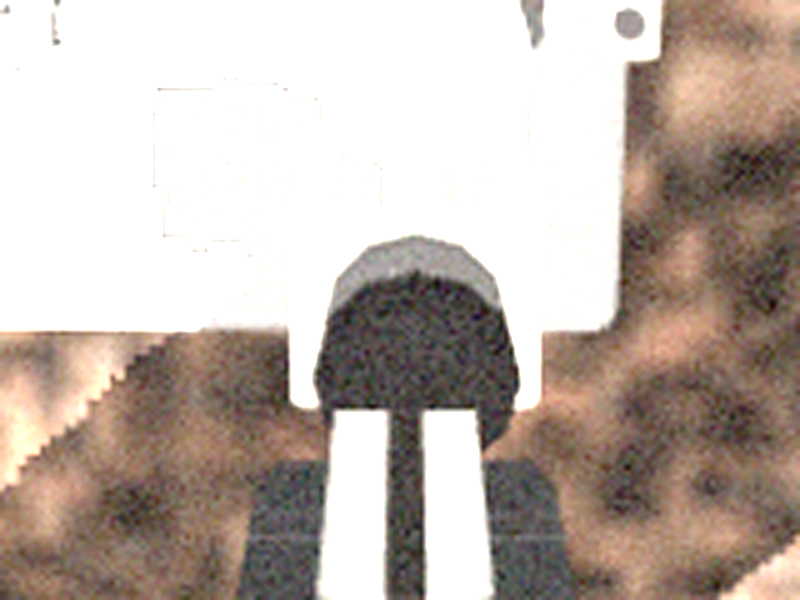

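The cap is still up, since its side crescent is visible, and the finger strips stand above it. There is no contact yet, so I'll keep going down in small steps.

Emit:
play_rows:
  increments:
    - {"slide": [0,0,1],"angular": [0,0,0],"claw": -1}
    - {"slide": [0,0,1],"angular": [0,0,0],"claw": -1}
    - {"slide": [0,0,1],"angular": [0,0,0],"claw": -1}
    - {"slide": [0,0,0],"angular": [0,0,0],"claw": -1}
    - {"slide": [0,0,0],"angular": [0,0,0],"claw": -1}

```text
time: 5.05
ee_pos: [0.5137, -0.3725, 0.0742]
tcp_rot: [-180.0, 0.0, 5.0]
wrist_force: [0.1, -0.3, -0.5]
opening: -0.0002
grasp_force: 0.0
```

Run:
```python
from h import *
o=bot.get_obs();out=[]
for n in("scene","top"):
    i=bot.camera_info(n); im=bot.camera(n)[:,:,::-1].copy()
    p=proj(i,np.array([.513,-.3725,.072])); print(n,p,proj(i,o["ee_pos"]-[0,0,.019]),proj(i,o["ee_pos"]),proj(i,np.array([.56,-.3695,.117])))
    u,v=p.astype(int); print(u-35,v-50)
    out.append(cv2.convertScaleAbs(cv2.resize(im[v-50:v+25,u-35:u+35],(400,430),interpolation=cv2.INTER_CUBIC),alpha=1.7,beta=10))
cv2.imwrite("pics/st.png",np.hstack(out))
```

```text
scene [309.92474351 241.44063579] [309.91688397 247.3175139 ] [310.15190358 240.56111559] [323.56875937 218.42975823]
274 191
top [319.8238663 217.268553 ] [319.04500982 218.24899577] [319.89459858 216.78470352] [320.12253564 192.1288738 ]
284 167
```

View pics/st.png

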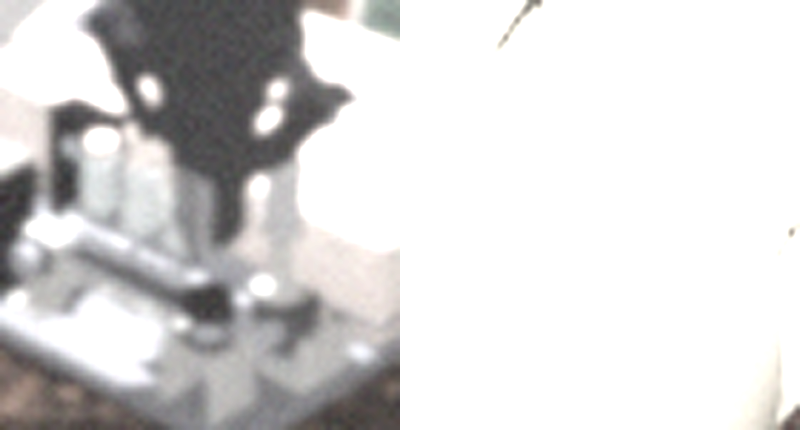

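The scene crop shows the cap at crop (208,302) and the dark fingertip ending at about crop (228,245), roughly 7 px or 20 mm above it. So the shut tips stand about 16 mm above the nominal TCP, and there is still room. I'll shift 5 mm away from the post for body clearance and keep lowering.

Emit:
play_rows:
  increments:
    - {"slide": [-4,1,0],"angular": [0,0,0],"claw": -1}
    - {"slide": [0,0,1.5],"angular": [0,0,0],"claw": -1}
    - {"slide": [0,0,1.5],"angular": [0,0,0],"claw": -1}
    - {"slide": [0,0,1.5],"angular": [0,0,0],"claw": -1}
    - {"slide": [0,0,1.5],"angular": [0,0,0],"claw": -1}
    - {"slide": [0,0,0],"angular": [0,0,0],"claw": -1}

```text
time: 5.75
ee_pos: [0.5097, -0.3737, 0.0678]
tcp_rot: [-180.0, 0.0, 5.0]
wrist_force: [-0.2, 0.4, -0.1]
opening: -0.0
grasp_force: 0.0
```

Run:
```python
from h import *
g=cv2.cvtColor(bot.camera("scene"),cv2.COLOR_RGB2GRAY)
print(bot.get_obs()["wrist_force"])
for v in range(216,256): print(v,"".join(f"{x//10:3d}" for x in g[v,296:332]))
```

```text
[-0.28214934 -0.14886971  0.08174883]
216   7  5  4  3  4  3  4  3  4  3  3  4  3  3  4  3  4  4  4  4  4  6  9 11 11  8  5  4  4  4  4  6 10 16 21 23
217   9  7  6  5  4  4  3  3  3  4  3  4  4  3  3  3  4  3  4  4  4  5  7  7  6  4  4  4  4  4  6 10 16 21 23 24
218  10 10  9  8  8  6  4  3  4  4  4  3  3  3  4  3  3  4  3  4  4  4  4  4  4  4  4  4  4  5  8 14 20 23 24 24
219  12 13 12 12 11  9  7  4  4  3  3  3  3  3  3  4  3  4  3  3  4  3  4  3  3  4  4  4  4  6 11 16 21 22 23 24
220  12 13 13 13 13 12  9  5  4  3  4  3  3  3  3  4  4  3  4  3  4  4  4  4  4  4  3  4  5  8 12 16 19 21 22 22
221  12 13 13 14 14 13 10  7  4  4  4  3  3  3  3  3  4  3  3  3  4  4  4  4  4  4  4  6  7 10 13 18 20 20 20 20
222  12 12 13 13 13 13 11  8  5  4  4  3  3  4  4  3  3  3  3  4  4  4  4  4  4  5  6  8  9 11 15 20 22 22 21 20
223  12 13 12 12 13 12 12  9  7  5  5  4  4  3  4  3  4  4  3  4  4  4  5  6  7  8  9 10 10 11 15 21 23 23 23 23
224  12 13 12 12 12 12 12 10  8  6  6  5  5  4  3  3  3  3  4  3  4  6  8 10 10  9 10 10 11 11 15 21 23 24 24 24
225  12 12 13 13 12 12 12 10  7  7  6  6  6  
[... 2757 characters left out ...]
6  6  6  7  7  9 10 10
250  15 15 15 15 15 14 12 11 10  9  7  7  7  8  8  8  7  7  7  8  9 10 10  9  9  9  8  6  6  6  7  9  9 10 10 10
251  15 15 15 15 15 13 12 10 10 10  8  7  7  7  6  6  7  7  8  9 10 10 10 10  9  8  7  6  5  7  9 10 10 10 10 10
252  14 15 15 14 14 13 11 11 10 10  9  9  8  7  7  7  7  8  9 10 10 10 11 11 10  8  7  6  7  8  9 10 10 10 10 10
253  15 14 14 13 12 11 10 10 10 10 10 10 10  9  9  9  9 10 10 10 10 11 12 12 10  9  8  8  8  8 10 10 10 10 10 10
254  15 14 12 10  9  9 10 10 10 10 10  9 10 10 10 10 10 10 10 10 10 10 11 10 10 10  9  9  9 10 10 10 10 10 10 10
255  15 14 11  9  7  8 10 10 10 10 10  9  9 10 10 11 10 10 10 10 10  9  9  9  9 10  9 10  9 10 10 11 10 10 10 10
```

Emit:
play_rows:
  increments:
    - {"slide": [0,0,1.5],"angular": [0,0,0],"claw": -1}
    - {"slide": [0,0,1.5],"angular": [0,0,0],"claw": -1}
    - {"slide": [0,0,1.5],"angular": [0,0,0],"claw": -1}
    - {"slide": [0,0,1.5],"angular": [0,0,0],"claw": -1}
    - {"slide": [0,0,1],"angular": [0,0,0],"claw": -1}
    - {"slide": [0,0,0],"angular": [0,0,0],"claw": -1}

```text
time: 6.4
ee_pos: [0.5097, -0.3738, 0.061]
tcp_rot: [-180.0, 0.0, 5.0]
wrist_force: [0.2, 0.1, 0.6]
opening: -0.0
grasp_force: 0.0
```

Run:
```python
from h import *
g=cv2.cvtColor(bot.camera("scene"),cv2.COLOR_RGB2GRAY)
for v in range(224,252): print(v,"".join(f"{x//10:3d}" for x in g[v,298:322]))
w=bot.camera("wrist"); cv2.imwrite("pics/w4.png",w[:,:,::-1])
g=cv2.cvtColor(w,cv2.COLOR_RGB2GRAY); print()
for v in range(212,272,2): print(v,"".join(f"{x:4d}" for x in g[v,256:312:2]))
```

```text
224  12 12 12 11  9  7  4  3  3  3  4  4  3  4  4  3  4  3  3  3  3  4  4  4
225  12 12 12 12 10  8  5  4  4  4  3  4  3  3  4  4  3  3  4  4  4  5  5  6
226  12 12 12 12 11  9  6  6  5  4  4  4  4  4  4  4  4  4  4  5  6  7  9  9
227  12 12 12 12 11  9  7  7  6  6  5  4  4  3  3  4  3  4  4  6  9 11 11 11
228  12 12 12 12 11  9  7  7  7  7  7  6  5  4  3  3  4  5  7  9 11 12 12 11
229  12 12 12 11 11  9  7  7  7  8  8  7  5  4  4  3  4  6  9 11 12 12 11 11
230  12 12 12 11 10  8  8  7  7  8  8  8  6  5  3  4  4  7 10 12 12 12 11 10
231  11 11 10 10  9  8  8  8  7  8  8  8  6  4  4  3  4  7 10 12 13 12 11 11
232  10 10  9  9  9  8  8  8  7  8  8  8  6  4  4  4  4  7 10 12 13 12 12 11
233  11 10  9  9  9  8  8  7  7  8  9  8  6  4  4  3  5  7 10 12 13 13 12 11
234  12 12 11  9  9  8  7  7  7  8  8  7  6  4  3  3  4  7 10 12 12 12 12 11
235  12 13 12 11 10  9  8  7  7  8  8  7  5  4  4  4  4  7 10 11 12 12 12 11
236  11 12 12 13 13 11  9  8  7  8  8  7  5  4  3  4  4  6  9 10 11 12 11 11
237   9 10 11 11 12 12 10  9  8  8  8  7  5  4  3  4  5  7  8  9 10 11 11 11
238   7  9  9 10 10 11
[... 3866 characters left out ...]
60   25  28  27  12  19  58  71  69  70  67  67  16  17   7  24  69  69  68  69  69  16  12  12  30  36  30  27  25
262   20  17  24  13  15  61  69  69  68  68  70  16  19  18  23  68  67  71  71  68  28  19  19  21  24  24  28  19
264   25  16  19  17  17  63  66  69  67  66  67  22  16  17  25  69  68  67  69  68  42  20  22  23  17  16  21  23
266   14  20  21  21  22  63  68  68  70  68  67  20  10  10  27  69  70  68  69  66  47  20  16  17  16  23  18  19
268   14  21  20  22  20  64  68  69  69  69  68  18  13  13  25  67  69  68  67  70  59  20  18  18  21  20  20  20
270   21  18  16  20  12  69  70  69  68  69  72  13  19  15  11  68  66  69  67  68  66  15  22  18  18  20  14  21
```

Emit:
play_rows:
  increments:
    - {"slide": [0,0,1.5],"angular": [0,0,0],"claw": -1}
    - {"slide": [0,0,1.5],"angular": [0,0,0],"claw": -1}
    - {"slide": [0,0,1],"angular": [0,0,0],"claw": -1}
    - {"slide": [0,0,0],"angular": [0,0,0],"claw": -1}

```text
time: 6.9
ee_pos: [0.5097, -0.3737, 0.0569]
tcp_rot: [-180.0, 0.0, 5.0]
wrist_force: [-1.4, 0.2, 0.8]
opening: -0.0001
grasp_force: 0.0
```

Emit:
play_rows:
  increments:
    - {"slide": [0,0,1],"angular": [0,0,0],"claw": -1}
    - {"slide": [0,0,1],"angular": [0,0,0],"claw": -1}
    - {"slide": [0,0,0],"angular": [0,0,0],"claw": -1}

```text
time: 7.2
ee_pos: [0.5097, -0.3738, 0.055]
tcp_rot: [-180.0, 0.0, 5.0]
wrist_force: [-0.6, 0.2, 0.6]
opening: 0.0002
grasp_force: 0.0
```

Emit:
play_rows:
  increments:
    - {"slide": [0,0,1],"angular": [0,0,0],"claw": -1}
    - {"slide": [0,0,1],"angular": [0,0,0],"claw": -1}
    - {"slide": [0,0,0],"angular": [0,0,0],"claw": -1}

```text
time: 7.5
ee_pos: [0.5099, -0.3739, 0.0533]
tcp_rot: [180.0, -0.0, 5.0]
wrist_force: [-0.4, -0.5, 2.6]
opening: 0.0002
grasp_force: 1.0
```

Emit:
play_rows:
  increments:
    - {"slide": [0,0,1],"angular": [0,0,0],"claw": -1}
    - {"slide": [0,0,1],"angular": [0,0,0],"claw": -1}
    - {"slide": [0,0,1],"angular": [0,0,0],"claw": -1}
    - {"slide": [0,0,1],"angular": [0,0,0],"claw": -1}
    - {"slide": [0,0,0],"angular": [0,0,0],"claw": -1}

```text
time: 8.0
ee_pos: [0.5099, -0.3739, 0.0492]
tcp_rot: [180.0, -0.0, 5.0]
wrist_force: [-1.0, 0.1, 4.5]
opening: 0.0001
grasp_force: 2.0
```

Emit:
play_rows:
  increments:
    - {"slide": [0,0,1],"angular": [0,0,0],"claw": -1}
    - {"slide": [0,0,1],"angular": [0,0,0],"claw": -1}
    - {"slide": [0,0,1],"angular": [0,0,0],"claw": -1}
    - {"slide": [0,0,0],"angular": [0,0,0],"claw": -1}

```text
time: 8.4
ee_pos: [0.5099, -0.3739, 0.0463]
tcp_rot: [180.0, -0.0, 5.0]
wrist_force: [-1.4, 0.4, 5.2]
opening: -0.0006
grasp_force: 2.7
```

Emit:
play_rows:
  increments:
    - {"slide": [0,0,1],"angular": [0,0,0],"claw": -1}
    - {"slide": [0,0,1],"angular": [0,0,0],"claw": -1}
    - {"slide": [0,0,0],"angular": [0,0,0],"claw": -1}

```text
time: 8.7
ee_pos: [0.51, -0.3739, 0.0445]
tcp_rot: [180.0, -0.0, 5.0]
wrist_force: [-1.2, -0.2, 6.3]
opening: -0.0001
grasp_force: 3.2
```

Emit:
play_rows:
  increments:
    - {"slide": [0,0,1],"angular": [0,0,0],"claw": -1}
    - {"slide": [0,0,0.5],"angular": [0,0,0],"claw": -1}
    - {"slide": [0,0,0],"angular": [0,0,0],"claw": -1}

```text
time: 9.0
ee_pos: [0.51, -0.374, 0.0436]
tcp_rot: [180.0, -0.0, 5.0]
wrist_force: [-1.8, 1.2, 10.1]
opening: -0.0001
grasp_force: 4.8
```

Emit:
play_rows:
  increments:
    - {"slide": [0,0,0.7],"angular": [0,0,0],"claw": -1}
    - {"slide": [0,0,0],"angular": [0,0,0],"claw": -1}
    - {"slide": [0,0,0],"angular": [0,0,0],"claw": -1}

```text
time: 9.3
ee_pos: [0.5101, -0.3741, 0.0435]
tcp_rot: [179.9, -0.1, 5.0]
wrist_force: [-3.4, 1.3, 12.5]
opening: 0.0001
grasp_force: 6.7
```

Emit:
play_rows:
  increments:
    - {"slide": [0,0,-4],"angular": [0,0,0],"claw": -1}
    - {"slide": [0,0,-6],"angular": [0,0,0],"claw": -1}
    - {"slide": [0,0,-8],"angular": [0,0,0],"claw": -1}
    - {"slide": [0,0,-15],"angular": [0,0,0],"claw": -1}
    - {"slide": [0,0,-20],"angular": [0,0,0],"claw": -1}
    - {"slide": [0,0,-25],"angular": [0,0,0],"claw": -1}
    - {"slide": [0,0,-25],"angular": [0,0,0],"claw": 0.05}
    - {"slide": [0,0,0],"angular": [0,0,0],"claw": 0.05}

```text
time: 10.1
ee_pos: [0.5109, -0.3746, 0.1496]
tcp_rot: [179.8, -0.2, 5.0]
wrist_force: [-0.3, -1.7, 0.3]
opening: 0.028
grasp_force: 0.0
```

Emit:
play_rows:
  increments:
    - {"slide": [15,0,0],"angular": [0,0,0],"claw": 0.05}
    - {"slide": [20,0,0],"angular": [0,0,0],"claw": 0.05}
    - {"slide": [15,0,0],"angular": [0,0,0],"claw": 0.05}
    - {"slide": [0,0,0],"angular": [0,0,0],"claw": 0.05}
    - {"slide": [0,0,0],"angular": [0,0,0],"claw": 0.05}

```text
time: 10.6
ee_pos: [0.5593, -0.3693, 0.1445]
tcp_rot: [-180.0, 0.1, 5.0]
wrist_force: [0.1, -0.1, -0.6]
opening: 0.0446
grasp_force: 0.0
```

Run:
```python
from h import *
i=bot.camera_info("wrist"); im=bot.camera("wrist"); cv2.imwrite("pics/w5.png",cv2.convertScaleAbs(im[:,:,::-1],alpha=1.5,beta=10))
o=bot.get_obs(); print(o["time"],o["ee_pos"],o["opening"])
for p in([.56,-.3698,.117],[.513,-.373,.072],[.5505,-.266,.0885]):print(proj(i,np.array(p),True))
```

```text
10.65 [ 0.55905598 -0.36939243  0.14475519] 0.04487050015552565
[281.65495132 232.64909387]
[280.29250622 266.47859642]
[142.23671729 217.49857742]
```

View pics/w5.png

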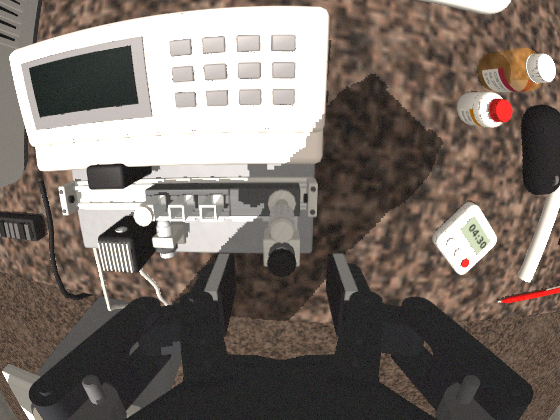

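The wrist view shows the post between the open fingers, which are at u≈235 and 328, with the post axis at u≈283. The cap is back up at (282,261) and the cuvettes are undisturbed. Descending around the post now.

Emit:
play_rows:
  increments:
    - {"slide": [0.5,0.5,15],"angular": [0,0,0],"claw": 0.05}
    - {"slide": [0,0,15],"angular": [0,0,0],"claw": 0.05}
    - {"slide": [0,0,15],"angular": [0,0,0],"claw": 0.05}
    - {"slide": [0,0,10],"angular": [0,0,0],"claw": 0.05}
    - {"slide": [0,0,5],"angular": [0,0,0],"claw": 0.05}
    - {"slide": [0,0,0],"angular": [0,0,0],"claw": 0.05}

```text
time: 11.25
ee_pos: [0.5598, -0.3697, 0.0841]
tcp_rot: [-180.0, 0.1, 5.0]
wrist_force: [-0.6, 0.2, 0.8]
opening: 0.0452
grasp_force: 0.0
```

Emit:
play_rows:
  increments:
    - {"slide": [0,0,4],"angular": [0,0,0],"claw": 0.05}
    - {"slide": [0,0,4],"angular": [0,0,0],"claw": 0.05}
    - {"slide": [0,0,4],"angular": [0,0,0],"claw": 0.05}
    - {"slide": [0,0,4],"angular": [0,0,0],"claw": 0.05}
    - {"slide": [0,0,2],"angular": [0,0,0],"claw": 0.05}
    - {"slide": [0,0,0],"angular": [0,0,0],"claw": 0.05}

```text
time: 11.85
ee_pos: [0.56, -0.3698, 0.0666]
tcp_rot: [-180.0, 0.0, 5.0]
wrist_force: [0.3, 0.4, -0.2]
opening: 0.045
grasp_force: 0.0
```

Closing gently. Partway first, to see whether it is centred.

Emit:
play_rows:
  increments:
    - {"slide": [0,0,0],"angular": [0,0,0],"claw": -0.4}
    - {"slide": [0,0,0],"angular": [0,0,0],"claw": -0.55}
    - {"slide": [0,0,0],"angular": [0,0,0],"claw": -0.65}
    - {"slide": [0,0,0],"angular": [0,0,0],"claw": -1}
    - {"slide": [0,0,0],"angular": [0,0,0],"claw": -1}
    - {"slide": [0,0,0],"angular": [0,0,0],"claw": -1}
  squeeze: 35

```text
time: 12.45
ee_pos: [0.5603, -0.3698, 0.0673]
tcp_rot: [180.0, -0.0, 5.0]
wrist_force: [-0.8, 2.6, 4.1]
opening: 0.016
grasp_force: 34.4
```

Emit:
play_rows:
  increments:
    - {"slide": [0,-1,0],"angular": [0,0,0],"claw": -1}
    - {"slide": [0,-1.5,0],"angular": [0,0,0],"claw": -1}
    - {"slide": [0,-1.5,0],"angular": [0,0,0],"claw": -1}
    - {"slide": [0,-1,0],"angular": [0,0,0],"claw": -1}
    - {"slide": [0,0,0],"angular": [0,0,0],"claw": -1}

```text
time: 12.95
ee_pos: [0.5599, -0.366, 0.0674]
tcp_rot: [179.9, -0.0, 5.0]
wrist_force: [0.6, -5.6, 2.3]
opening: 0.0157
grasp_force: 34.3
```

Emit:
play_rows:
  increments:
    - {"slide": [0,-2,0],"angular": [0,0,0],"claw": -1}
    - {"slide": [0,-3,0],"angular": [0,0,0],"claw": -1}
    - {"slide": [0,-3,0],"angular": [0,0,0],"claw": -1}
    - {"slide": [0,-3,0],"angular": [0,0,0],"claw": -1}
    - {"slide": [0,-3,0],"angular": [0,0,0],"claw": -1}
    - {"slide": [0,-3,0],"angular": [0,0,0],"claw": -1}
    - {"slide": [0,-3,0],"angular": [0,0,0],"claw": -1}
    - {"slide": [0,-2,0],"angular": [0,0,0],"claw": -1}

```text
time: 13.75
ee_pos: [0.5581, -0.344, 0.0674]
tcp_rot: [179.9, -0.0, 5.0]
wrist_force: [0.9, -5.6, 2.4]
opening: 0.0158
grasp_force: 34.4
```

Emit:
play_rows:
  increments:
    - {"slide": [0,-2,0],"angular": [0,0,0],"claw": -1}
    - {"slide": [0,-1,0],"angular": [0,0,0],"claw": -1}
    - {"slide": [0,0,0],"angular": [0,0,0],"claw": -1}

```text
time: 14.05
ee_pos: [0.5578, -0.341, 0.0674]
tcp_rot: [179.9, -0.0, 5.0]
wrist_force: [-0.2, -4.9, 2.9]
opening: 0.0163
grasp_force: 34.4
```

Emit:
play_rows:
  increments:
    - {"slide": [0,-1,0],"angular": [0,0,0],"claw": -1}
    - {"slide": [0,-1,0],"angular": [0,0,0],"claw": -1}
    - {"slide": [0,0,0],"angular": [0,0,0],"claw": -1}

```text
time: 14.35
ee_pos: [0.5576, -0.3389, 0.0674]
tcp_rot: [179.9, -0.0, 5.0]
wrist_force: [0.0, -4.3, 2.8]
opening: 0.0162
grasp_force: 34.4
```

Emit:
play_rows:
  increments:
    - {"slide": [0,-1,0],"angular": [0,0,0],"claw": -1}
    - {"slide": [0,0,0],"angular": [0,0,0],"claw": -1}

```text
time: 14.55
ee_pos: [0.5575, -0.3377, 0.0674]
tcp_rot: [179.9, -0.0, 5.0]
wrist_force: [0.9, -4.4, 2.9]
opening: 0.0163
grasp_force: 34.4
```

Emit:
play_rows:
  increments:
    - {"slide": [0,-1,0],"angular": [0,0,0],"claw": -1}
    - {"slide": [0,0,0],"angular": [0,0,0],"claw": -1}

```text
time: 14.75
ee_pos: [0.5573, -0.3361, 0.0673]
tcp_rot: [180.0, -0.0, 5.0]
wrist_force: [-0.0, -3.1, 4.7]
opening: 0.016
grasp_force: 34.6
```

Emit:
play_rows:
  increments:
    - {"slide": [0,-0.5,0],"angular": [0,0,0],"claw": -1}
    - {"slide": [0,0,0],"angular": [0,0,0],"claw": -1}

```text
time: 14.95
ee_pos: [0.5573, -0.3354, 0.0673]
tcp_rot: [180.0, -0.0, 5.0]
wrist_force: [-0.2, -3.8, 5.8]
opening: 0.016
grasp_force: 34.7
```

Emit:
play_rows:
  increments:
    - {"slide": [0,-0.5,0],"angular": [0,0,0],"claw": -1}
    - {"slide": [0,0,0],"angular": [0,0,0],"claw": -1}

```text
time: 15.15
ee_pos: [0.5572, -0.3351, 0.0673]
tcp_rot: [180.0, -0.0, 5.0]
wrist_force: [0.8, -4.1, 5.2]
opening: 0.016
grasp_force: 34.6
```

Emit:
play_rows:
  increments:
    - {"slide": [0,-0.5,0],"angular": [0,0,0],"claw": -1}
    - {"slide": [0,0,0],"angular": [0,0,0],"claw": -1}

```text
time: 15.35
ee_pos: [0.5572, -0.3349, 0.0673]
tcp_rot: [180.0, -0.0, 5.0]
wrist_force: [0.8, -4.5, 5.1]
opening: 0.016
grasp_force: 34.6
```

Emit:
play_rows:
  increments:
    - {"slide": [0,-0.5,0],"angular": [0,0,0],"claw": -1}
    - {"slide": [0,0,0],"angular": [0,0,0],"claw": -1}
    - {"slide": [0,0,0],"angular": [0,0,0],"claw": -1}

```text
time: 15.65
ee_pos: [0.5572, -0.3346, 0.0673]
tcp_rot: [179.9, -0.0, 5.0]
wrist_force: [0.9, -6.4, 4.6]
opening: 0.0158
grasp_force: 34.6
```

Run:
```python
from h import *
i=bot.camera_info("wrist"); im=bot.camera("wrist")
o=bot.get_obs(); print(o["time"],o["ee_pos"],o["wrist_force"],o["qd"])
c,s=np.cos(np.radians(5)),np.sin(np.radians(5))
post0=np.array([.56,-.3698]); org=post0+95*.001*np.array([-s,c])
b=org+.045*np.array([-s,c]); print("beam",b,proj(i,np.array([*b,.0885]),True))
cv2.imwrite("pics/w6.png",cv2.resize(im[130:330,40:310,::-1],None,fx=2.9,fy=2.9,interpolation=cv2.INTER_CUBIC))
```

```text
15.7 [ 0.55720953 -0.33460928  0.06732235] [ 0.98803344 -6.13276094  4.62225484] [-0.07938688 -0.00445651  0.12360909  0.10995418  0.10169799 -0.02658957]
beam [ 0.5477982  -0.23033274] [ 89.03011783 264.02620602]
```

View pics/w6.png

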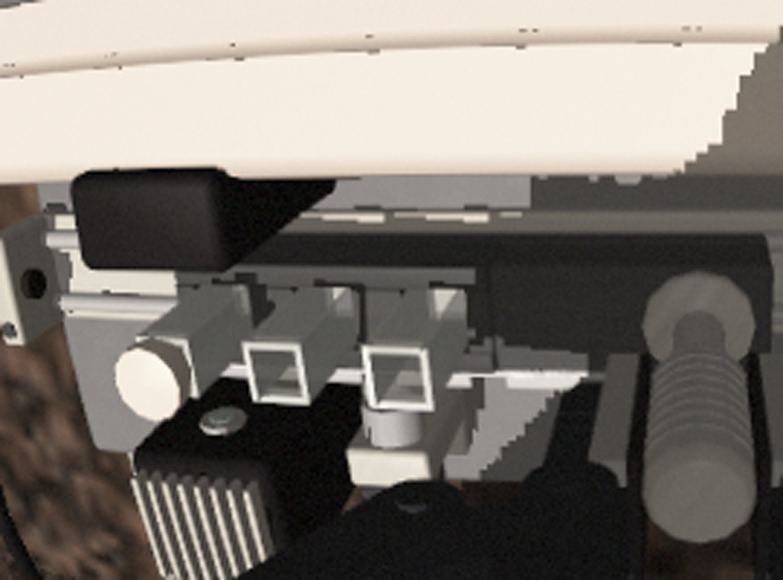

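The stopper is at image (91.7,261), close to the predicted (89,264). It stands between the two black blocks, with all the cuvettes seated. I'll check that it holds steady before handing in.

Emit:
play_rows:
  increments:
    - {"slide": [0,0,0],"angular": [0,0,0],"claw": -1}
    - {"slide": [0,0,0],"angular": [0,0,0],"claw": -1}
    - {"slide": [0,0,0],"angular": [0,0,0],"claw": -1}
    - {"slide": [0,0,0],"angular": [0,0,0],"claw": -1}
    - {"slide": [0,0,0],"angular": [0,0,0],"claw": -1}
    - {"slide": [0,0,0],"angular": [0,0,0],"claw": -1}

```text
time: 16.3
ee_pos: [0.5572, -0.3346, 0.0674]
tcp_rot: [179.9, -0.0, 5.0]
wrist_force: [0.5, -6.3, 4.5]
opening: 0.0162
grasp_force: 34.6
```

```bash
python3 -c "
from workcell import bot
print(bot.job_done())"
```

```text
the job is handed in; nothing more can be done
None
```

I handed the job in at 16.3 s with the post still gripped and the carriage steady at the 35 mm notch, the stoppered cuvette in the beam; the plunger had gone to its stop and sprung back up, and all three cuvettes were still in their wells.

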